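Lay the washed Z-bent chocolate pipe in the draining rack

ROBOT

A 7-joint arm with a two-finger parallel gripper is mounted at the origin on the work surface. World frame = base frame: x ahead of the robot, y to its left, z up, the work surface at z = 0. Lengths are in m, angles in rad, forces in N, time in s.
With the tool pointing down it reaches from about 0.425 to 0.925 m from the base axis. Payload 6.8 kg.
Tool frame: the origin (TCP) lies at the very end of the fingers, on their centre line; the grasp point (between the pads) lies 19 mm behind it; z points along the fingers, y is the line along which they close (so a half turn about z gives the same grasp; the last joint's range is limited). The gripper opens to 85 mm and grips with 20 to 120 N. Pads are 22 mm wide; open, the fingers measure 114 mm over their backs; the gripper's body (76 mm by 85 mm) begins 54 mm behind the grasp point. The pads swing forward as they close: fully open they stand 13 mm farther back than shut.
Start: joints at [-1.379, 0.477, 0.022, 1.555, -0.011, 1.109, -0.083], TCP at [0.199, 0.645, 0.231] pointing down, gripper open.
Joint ranges: [-2.96, 2.96], [-0.34, 2.1], [-1.41, 1.46], [0.24, 2.44], [-1.37, 4.51], [0.17, 1.92], [-2.96, 2.96]. Speed limits (rad/s): [2.39, 2.39, 3.14, 3.14, 3.14, 3.14, 3.14].

INTERFACE

Orientations are given as a rotation vector (axis times angle).
In Python, from bench import r gives the robot as it stands.
- The arm moves only by the shell command python3 -m jog 'ROWS' [FORCE]. ROWS is JSON, a list of rows, each an object of numbers: "fingers": the finger opening in m, from 0 to 0.0854; "x", "y", "z": the shift along the tool's x, y, z in m; "rx", "ry", "rz": the turn, a rotation vector about the tool's x, y, z in degrees. In form: [{"fingers": .., "x": .., "y": .., "z": .., "rx": .., "ry": .., "rz": ..}, ...]. A call has 1 to 8 rows; each row shifts and turns the commanded pose from where the row before left it, along the tool's axes as they then stand; what a row does not reach is not made up. A row lasts 1/8 s, in which the tool goes at most 62.5 mm and 10.7 degrees, less where a joint would pass 70% of its speed; a pose out of reach is approached as far as the arm can. A call is refused whole if a number of a shift passes 0.0625 or a number of a turn 10.7, either way. A call with a gripper value outside its range is refused whole. The fingers move at their own pace and stop on an object; FORCE is the grip in N (left out, the last holds). Time passes only in rows, so rows that do not move let the fingers close. It gives the time, the measured TCP pose, the force, the opening and the grip force at its end, in the units of the state.
- r.get_obs(): the state, without advancing time (a new reading comes with each control period).
- r.grab_frame(name): name is "scene" or "top"; returns (picture, depth): 420x560x3 uint8, red, green, blue; 420x560 float32, m along the optical axis (not along the pixel's ray), 0 where there is no reading.
- r.get_calibration(name): a dict with "mtx" (3x3 intrinsics, pixels), "dist" ([k1, k2, p1, p2, k3] as OpenCV has them; the pictures are not rectified), "extrinsics" (4x4, takes a point from camera to world coordinates). Camera axes: x right, y down, z forward; pixel columns grow to the right and rows downward; lengths in m; the calibration is good to about 2 mm. A picture is of the moment at which its call begins. get_calibration takes no time and is no camera call.
- r.hand_in(): hands the job in; it is judged then, once.
Trained networks look in the newest picture that a camera, given by its name, has taken for a name from the list of things; names that differ only in an ending like _2 or _b are one class to them, and where a whole thing is asked for, a point or a joint stands for the part that bears it (a point fixed in the world has none). Each returns a list of dicts, best first, with "score" (0 to 1); they miss things now and then, are a little off and sometimes report something else, mostly with a low value. They report only what shows in the picture. A call takes as long as a camera call.
- r.search_frame(target, camera): "xyz" ([x, y, z] in m, in world coordinates, good to about 4 mm: the middle of the surface that is visible of it).
- r.landmark_of(target, camera): "xyz" ([x, y, z] in m, in world coordinates, good to about 4 mm: a listed point, or the origin of a listed thing).
The state is a dict: "clock": time; "joints": joint angles; "qvel": joint speeds; "tau": joint torques, N m; "tcp_pos": TCP position; "orientation": TCP orientation; "contact_force": force on the tool from outside, world axes, zero at the start; "moment": the same for the moment, N m; "grip_width": finger opening in m; "gripper_force": force on a finger pad.
Only numpy, scipy, OpenCV 4.12 (cv2) and the standard library are available. Lean on these libraries where they do the work, as an engineer would, in place of code of your own. Each camera call takes 0.05 s, during which the arm holds its last target. There are 200 camera calls.

TASK

Pick up the steel pipe that is bent twice into a Z, turn it to match the draining rack, and lower it in (do not drop it) so that it lies level with one end resting on the floor of each of the rack's two notches, reaching right through both; then let go. Leave the straight pipe where it is.

Things in the scene. Friction and masses are not known exactly. Their poses are not given: they have to be found in the camera images.
- zpipe_mid (a point): Z-bent steel pipe, loose, flat on the bench, 25 mm round, about 0.27 kg. Point: its middle and balance point, on the centreline (12.5 mm up at start); z up. Straight ends along x: at y = +35 mm from x = +50 to the tip at +118, and at y = -35 mm from x = -50 to -118. Between them a 65 mm straight piece at 45 degrees (+x+y) runs through this point: grip across it. A half turn looks the same.
- rack_seat (a point): Fixed draining rack: 200 x 170 x 8 mm base, open between two white blocks centred at (x, y) = (75, 35) and (-75, -35) mm; each 26 (x) x 96 (y) mm, top 75 mm above bench. Notch in each, open along x: floor 44 mm wide, 45 mm above bench; straight sides 20 mm up, flaring to 60 mm. Point: 57.5 mm up, midway; the seated Z-pipe's middle belongs here, its x along this x, either way. z up.
- spipe_mid (a point): a straight steel pipe, loose, 25 mm in diameter and 225 mm long, lying on the bench; a bystander, not to be moved. Point at its middle, 12.5 mm above the bench; x along the pipe.

How it is judged:
By the outcome, as a careful person would: the job done as asked, in the order asked, and still so for the second after the job is handed in, with the robot touching nothing.
It also fails if it takes over 38 s, if anything falls off the work surface, if the arm or the gripper's body presses on something with over 40 N, if the wrist force passes 120 N, or if a joint passes its speed limit or range.

## Working session

There is one attempt and no reset: what is moved stays moved. The work goes in short steps, Python scripts to look and compute and a shell command to move; the robot and the scene stay as the last step left them, time stands still between calls to the robot, and variables do not carry over. Pictures are saved under pics/ and viewed, at most 10 in all, crops included, and the job is handed in when it is done.

```bash
mkdir -p pics; ls
python3 - <<'E'
from bench import r
import cv2,numpy as np
o=r.get_obs();print(o)
for c in("scene","top"):
    p,d=r.grab_frame(c);cv2.imwrite(f"pics/{c}0.png",p[:,:,::-1]);np.savez(f"{c}0.npz",p=p,d=d)
    k=r.get_calibration(c);print(c,np.round(k["mtx"],1).tolist(),np.round(k["dist"],3),np.round(k["extrinsics"],3).tolist())
    for t in("zpipe_mid","rack_seat","spipe_mid"):
        print(t,[(round(q["score"],2),np.round(q["xyz"],3).tolist()) for q in r.landmark_of(t,c)][:3])
E
```

```text
pics
{'clock': 0.0, 'joints': array([-1.3791235 ,  0.47781466,  0.0223592 ,  1.55647144, -0.0114918 ,
        1.10930778, -0.08312781]), 'qvel': array([-0.00159159, -0.00062395,  0.00089676,  0.00124942, -0.0006459 ,
        0.00013825, -0.00045568]), 'tau': array([-2.90030493e-05, -5.96440887e+01,  1.60760846e+00, -2.81201738e+01,
        1.23654550e-02,  9.21965257e-03, -1.75459758e-05]), 'tcp_pos': array([0.19918009, 0.64430912, 0.23030791]), 'orientation': array([-4.69133316e-01, -3.10624061e+00,  2.93512595e-03]), 'contact_force': array([ 0.18965071, -0.72080475,  0.46908013]), 'moment': array([ 0.01125523, -0.05117657, -0.01461658]), 'gripper_force': 0.0, 'grip_width': 0.08525485786062188}
scene [[410.1, 0.0, 270.6], [0.0, 410.1, 216.6], [0.0, 0.0, 1.0]] [-0.046  0.     0.     0.     0.   ] [[-0.077, 0.835, -0.545, 1.044], [0.997, 0.057, -0.054, 0.049], [-0.015, -0.547, -0.837, 0.831], [0.0, 0.0, 0.0, 1.0]]
zpipe_mid [(0.65, [0.639, 0.208, 0.012])]
rack_seat [(0.73, [0.494, -0.301, 0.059])]
spipe_mid [(0.97, [0.451, 0.223, 0.013])]
top [[379.6, 0.0, 281.1], [0.0, 379.6, 210.1], [0.0, 0.0, 1.0]] [0.032 0.    0.    0.    0.   ] [[-0.011, -0.99, 0.144, 0.422], [-1.0, 0.01, -0.007, -0.001], [0.005, -0.144, -0.99, 0.871], [0.0, 0.0, 0.0, 1.0]]
zpipe_mid [(0.89, [0.638, 0.211, 0.013])]
rack_seat [(0.66, [0.492, -0.303, 0.055])]
spipe_mid [(0.61, [0.45, 0.224, 0.009])]
```

View pics/scene0.png

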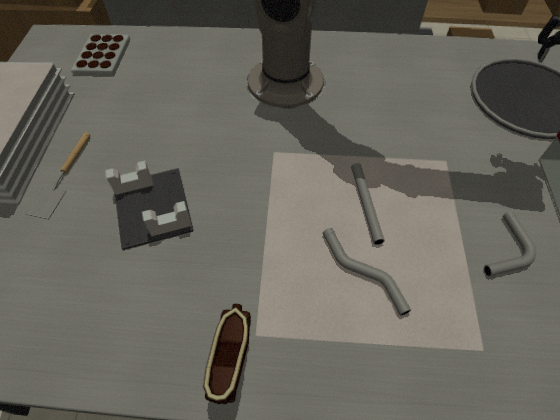

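View pics/top0.png

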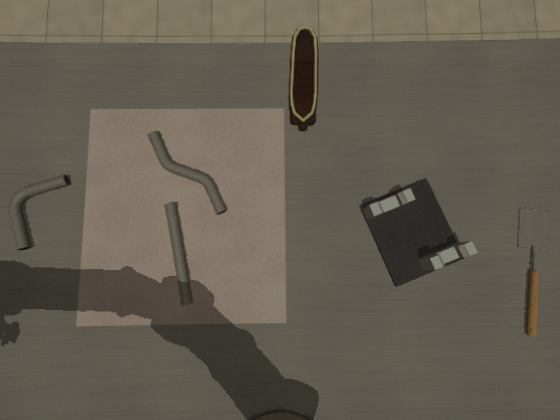

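Scene view: the Z-pipe bends at (340,262) and (385,278), with tips at (328,233) and (405,312). The rack blocks are at (130,180) and (165,220). The top view agrees: Z tips at (154,133) and (221,212), bends at (168,163) and (208,181), blocks at (393,202) and (448,255). The straight pipe is at (178,250). Next I fit the shapes to the depth points.

```bash
cat > h.py <<'E'
import numpy as np,cv2
from bench import r
from scipy.optimize import least_squares
def cloud(c,d):
    k=r.get_calibration(c);v,u=np.nonzero(d>0)
    n=cv2.undistortPoints(np.stack([u,v],1).astype(float)[:,None],k["mtx"],k["dist"])[:,0]
    z=d[v,u];P=np.c_[n*z[:,None],z];E=k["extrinsics"]
    return P@E[:3,:3].T+E[:3,3]
s=.0325/np.sqrt(2)
Z=np.array([[-.118,-.035],[-.05,-.035],[-s,-s],[s,s],[.05,.035],[.118,.035]])
def segd(p,A):
    return np.min([np.linalg.norm(p-a-np.clip((p-a)@(b-a)/((b-a)@(b-a)),0,1)[:,None]*(b-a),axis=1) for a,b in zip(A[:-1],A[1:])],0)
def loc(q,P):
    c,s_=np.cos(q[2]),np.sin(q[2]);return (P-q[:2])@np.array([[c,-s_],[s_,c]])
def fit(f,P,x0s):
    return min((least_squares(lambda q:f(loc(q,P)),[*x,t],loss='soft_l1',f_scale=.004,x_scale=[.01,.01,.1]) for x,t in x0s),key=lambda o:o.cost)
H=[(x,y+dy) for x,y in((.075,.035),(-.075,-.035)) for dy in(.039,-.039)]
def hornd(p):   # distance outside the four horn tops, softly centred
    return np.min([np.linalg.norm(np.maximum(np.abs(p-h)-[.013,.009],0),axis=1)+.15*np.linalg.norm(p-h,axis=1) for h in np.array(H)],0)
E
python3 - <<'E'
from h import *
import sys
for c in("scene","top"):
    P=cloud(c,np.load(f"{c}0.npz")["d"])
    b=np.median(P[(abs(P[:,0]-.6)<.2)&(abs(P[:,1])<.2),2]);print(c,"bench z",b)
    m=np.linalg.norm(P[:,:2]-[.638,.21],axis=1)<.15
    m&=(P[:,2]>.012)&(P[:,2]<.04);m&=P[:,0]>.53
    Q=P[m]; o=fit(lambda p:segd(p,Z),Q[:,:2],[((.638,.21),t) for t in np.arange(0,3.1,.3)])
    near=segd(loc(o.x,Q[:,:2]),Z); print("Z",np.round(o.x,4),len(Q),"med d",np.median(near),"p95",np.quantile(near,.95),"ztop",np.quantile(Q[:,2],[.5,.9,.97]))
    m=(np.linalg.norm(P[:,:2]-[.493,-.302],axis=1)<.16);R=P[m]
    for th in (.066,):
        Q=R[(R[:,2]>th)&(R[:,2]<.09)]
        o=fit(hornd,Q[:,:2],[((.493,-.302),t) for t in np.arange(0,3.1,.2)])
        L=loc(o.x,Q[:,:2]);print("rack",np.round(o.x,4),len(Q),o.cost,"top",np.quantile(Q[:,2],[.5,.95]),np.round([L.min(0),L.max(0)],3).tolist())
        for h in H:
            k=np.linalg.norm(L-h,axis=1)<.022;print(h,k.sum(),np.round(L[k].mean(0),4),np.round(L[k].min(0),3),np.round(L[k].max(0),3))
    L=loc(o.x,R[:,:2]);k=(abs(abs(L[:,0])-.075)<.01)&(abs(L[:,1]-np.sign(L[:,0])*.035)<.015);print("floor z",np.quantile(R[k,2],[.2,.5,.8]))
E
```

```text
scene bench z 0.00011781326344084686
Z [0.6349 0.207  0.4257] 1491 med d 0.006567563619464017 p95 0.09470775645555682 ztop [0.02266871 0.02569014 0.02674445]
rack [ 0.4959 -0.2994  3.519 ] 487 0.002236170994833568 top [0.07378775 0.07663253] [[-0.09, -0.082], [0.091, 0.085]]
(0.075, 0.07400000000000001) 122 [0.0737 0.0715] [0.061 0.058] [0.091 0.085]
(0.075, -0.003999999999999997) 109 [ 0.0736 -0.0015] [ 0.06  -0.013] [0.09  0.013]
(-0.075, 0.003999999999999997) 132 [-0.0763  0.0002] [-0.09  -0.012] [-0.061  0.013]
(-0.075, -0.07400000000000001) 124 [-0.076  -0.0695] [-0.089 -0.082] [-0.061 -0.056]
floor z [0.04327464 0.04463892 0.04569501]
top bench z 0.0008648966769462252
Z [0.6277 0.2037 0.4287] 1414 med d 0.007057954470886044 p95 0.09078334917384272 ztop [0.02339241 0.02621975 0.02739415]
rack [ 0.4958 -0.3004  0.3793] 658 0.0027129716167660417 top [0.07479787 0.07739477] [[-0.088, -0.085], [0.087, 0.082]]
(0.075, 0.07400000000000001) 144 [0.0743 0.0705] [0.061 0.056] [0.087 0.082]
(0.075, -0.003999999999999997) 161 [ 0.0741 -0.0009] [ 0.061 -0.016] [0.087 0.012]
(-0.075, 0.003999999999999997) 173 [-0.0743  0.0013] [-0.088 -0.015] [-0.061  0.013]
(-0.075, -0.07400000000000001) 180 [-0.0746 -0.0709] [-0.088 -0.085] [-0.062 -0.058]
floor z [0.04403712 0.04532717 0.04659007]
```

Run:
```python
from h import *
for c in("scene","top"):
    P=cloud(c,np.load(f"{c}0.npz")["d"]);m=(np.linalg.norm(P[:,:2]-[.637,.208],axis=1)<.16)&(P[:,2]>.014)&(P[:,2]<.04)
    Q=P[m];x=np.array([.637,.208,.427])
    for _ in range(6):
        k=segd(loc(x,Q[:,:2]),Z)<.02; x=fit(lambda p:segd(p,Z),Q[k][:,:2],[(x[:2],x[2])]).x
    L=loc(x,Q[k][:,:2]);e=segd(L,Z);print(c,np.round(x,4),k.sum(),np.median(e),np.quantile(e,.97),L.min(0),L.max(0),"zmax",np.quantile(Q[k][:,2],.9))
    rest=Q[~k];print("rest",len(rest),rest.min(0),rest.max(0))
    S=P[(P[:,2]>.014)&(P[:,2]<.04)&(np.linalg.norm(P[:,:2]-[.45,.224],axis=1)<.14)&(segd(loc(x,P[:,:2]),Z)>.025)]
    mu=S[:,:2].mean(0);v=np.linalg.svd(S[:,:2]-mu,full_matrices=False)[2][0];print("straight",mu,np.arctan2(v[1],v[0])%np.pi)
from scipy.spatial.transform import Rotation as R
print(R.from_rotvec(r.get_obs()["orientation"]).as_matrix().round(3))
```

```text
scene [0.6395 0.2093 0.4288] 1268 0.005280802916583727 0.01297850858874222 [-0.12061742 -0.04426782] [0.11665698 0.04973569] zmax 0.025681412966470994
rest 363 [0.47825208 0.22007897 0.01425065] [0.5671351  0.25984807 0.02852367]
straight [0.46169219 0.22555322] 0.19925245373029993
top [0.6339 0.2068 0.429 ] 1229 0.006126865247314567 0.012347479328107005 [-0.11628283 -0.04681111] [0.1243923  0.04795844] zmax 0.026212017532564746
rest 428 [0.47808606 0.21732026 0.01414138] [0.56524479 0.2581908  0.02870335]
straight [0.45089515 0.22223008] 0.1990929024799586
[[-0.955  0.295 -0.   ]
 [ 0.295  0.955 -0.   ]
 [-0.    -0.    -1.   ]]
```

The fits agree between the cameras. Z-pipe: mid about (0.637, 0.208), angle 0.429, top 25–26 mm. Rack: (0.496, -0.300), angle 0.379, notch floor 45 mm, top 75 mm. I grip with tool y at yaw -0.357, which suits the last joint at both ends. Next is a helper that converts a target pose into tool-frame shifts.

```bash
cat > plan.py <<'E'
import sys,numpy as np
from bench import r
from scipy.spatial.transform import Rotation as R
# usage: x y z yaw(of tool y) rows
x,y,z,yaw,n=map(float,sys.argv[1:]);n=int(n)
o=r.get_obs();p=o["tcp_pos"];A=R.from_rotvec(o["orientation"])
ty=np.array([np.cos(yaw),np.sin(yaw),0]);tz=np.array([0,0,-1.]);B=R.from_matrix(np.c_[np.cross(ty,tz),ty,tz])
w=(A.inv()*B).as_rotvec();d=(np.array([x,y,z])-p)/n
print("turn deg",np.rad2deg(w).round(2),"clock",o["clock"])
for i in range(n):
    t=A*R.from_rotvec(w*i/n); print(np.round(t.inv().apply(d),4),np.rad2deg(w/n).round(2))
E
python3 plan.py 0.637 0.208 0.12 -0.357 16
```

```text
turn deg [-1.000e-02  1.000e-02  9.328e+01] clock 0.4
[-0.0342 -0.018   0.007 ] [-0.    0.    5.83]
[-0.0358 -0.0144  0.007 ] [-0.    0.    5.83]
[-0.0371 -0.0107  0.007 ] [-0.    0.    5.83]
[-0.038  -0.0069  0.007 ] [-0.    0.    5.83]
[-0.0385 -0.003   0.007 ] [-0.    0.    5.83]
[-0.0386  0.0009  0.007 ] [-0.    0.    5.83]
[-0.0383  0.0049  0.0069] [-0.    0.    5.83]
[-0.0376  0.0087  0.0069] [-0.    0.    5.83]
[-0.0366  0.0125  0.0069] [-0.    0.    5.83]
[-0.0351  0.0162  0.0069] [-0.    0.    5.83]
[-0.0333  0.0196  0.0069] [-0.    0.    5.83]
[-0.0311  0.0229  0.0069] [-0.    0.    5.83]
[-0.0286  0.026   0.0069] [-0.    0.    5.83]
[-0.0258  0.0287  0.0069] [-0.    0.    5.83]
[-0.0228  0.0312  0.0069] [-0.    0.    5.83]
[-0.0195  0.0334  0.0069] [-0.    0.    5.83]
```

```bash
python3 -m jog '[{"fingers":0.06,"x":-0.034,"y":-0.018,"z":0.006,"rz":5.8},{"x":-0.036,"y":-0.0145,"z":0.006,"rz":5.8},{"x":-0.037,"y":-0.0107,"z":0.006,"rz":5.8},{"x":-0.038,"y":-0.007,"z":0.006,"rz":5.8},{"x":-0.0385,"y":-0.003,"z":0.006,"rz":5.8},{"x":-0.0385,"y":0.001,"z":0.006,"rz":5.8},{"x":-0.038,"y":0.005,"z":0.006,"rz":5.8},{"x":-0.0375,"y":0.009,"z":0.006,"rz":5.8}]' 60
python3 -m jog '[{"x":-0.0365,"y":0.0125,"z":0.006,"rz":5.8},{"x":-0.035,"y":0.016,"z":0.006,"rz":5.8},{"x":-0.033,"y":0.0195,"z":0.006,"rz":5.8},{"x":-0.031,"y":0.023,"z":0.006,"rz":5.8},{"x":-0.0285,"y":0.026,"z":0.006,"rz":5.8},{"x":-0.026,"y":0.0285,"z":0.006,"rz":5.8},{"x":-0.023,"y":0.031,"z":0.006,"rz":5.8},{"x":-0.0195,"y":0.033,"z":0.006,"rz":6}]'
python3 plan.py 0.637 0.208 0.05 -0.357 3
```

```text
turn deg [-1.000e-02  1.000e-02  9.328e+01] clock 0.4
[-0.1824 -0.096   0.0604] [-0.    0.   31.09]
[-0.2058  0.012   0.0604] [-0.    0.   31.09]
[-0.17    0.1165  0.0604] [-0.    0.   31.09]validation failed for argument at $[0]...
validation failed for argument at $[0]...
```

The first row was rejected, so every row probably needs all its fields.

```bash
python3 -m jog '[{"fingers":0.06,"x":-0.034,"y":-0.018,"z":0.006,"rx":0,"ry":0,"rz":5.8},{"fingers":0.06,"x":-0.036,"y":-0.0145,"z":0.006,"rx":0,"ry":0,"rz":5.8},{"fingers":0.06,"x":-0.037,"y":-0.0107,"z":0.006,"rx":0,"ry":0,"rz":5.8},{"fingers":0.06,"x":-0.038,"y":-0.007,"z":0.006,"rx":0,"ry":0,"rz":5.8},{"fingers":0.06,"x":-0.0385,"y":-0.003,"z":0.006,"rx":0,"ry":0,"rz":5.8},{"fingers":0.06,"x":-0.0385,"y":0.001,"z":0.006,"rx":0,"ry":0,"rz":5.8},{"fingers":0.06,"x":-0.038,"y":0.005,"z":0.006,"rx":0,"ry":0,"rz":5.8},{"fingers":0.06,"x":-0.0375,"y":0.009,"z":0.006,"rx":0,"ry":0,"rz":5.8}]' 60
python3 plan.py 0.637 0.208 0.10 -0.357 8
```

```text
clock: 1.4
tcp_pos: [0.42, 0.4258, 0.183]
orientation: [1.664, 2.665, 0.0]
contact_force: [0.2, 0.1, -0.0]
grip_width: 0.0599
gripper_force: 0.0
turn deg [ 1.00e-02 -1.00e-02  4.65e+01] clock 1.4
[-0.0364  0.0124  0.0104] [ 0.   -0.    5.81]
[-0.0349  0.016   0.0104] [ 0.   -0.    5.81]
[-0.0331  0.0195  0.0104] [ 0.   -0.    5.81]
[-0.031   0.0227  0.0104] [ 0.   -0.    5.81]
[-0.0285  0.0258  0.0104] [ 0.   -0.    5.81]
[-0.0258  0.0285  0.0104] [ 0.   -0.    5.81]
[-0.0227  0.031   0.0104] [ 0.   -0.    5.81]
[-0.0195  0.0331  0.0104] [ 0.   -0.    5.81]
```

```bash
python3 -m jog '[{"fingers":0.06,"x":-0.0365,"y":0.0125,"z":0.0105,"rx":0,"ry":0,"rz":5.8},{"fingers":0.06,"x":-0.035,"y":0.016,"z":0.0105,"rx":0,"ry":0,"rz":5.8},{"fingers":0.06,"x":-0.033,"y":0.0195,"z":0.0105,"rx":0,"ry":0,"rz":5.8},{"fingers":0.06,"x":-0.031,"y":0.0227,"z":0.0105,"rx":0,"ry":0,"rz":5.8},{"fingers":0.06,"x":-0.0285,"y":0.0258,"z":0.0105,"rx":0,"ry":0,"rz":5.8},{"fingers":0.06,"x":-0.0258,"y":0.0285,"z":0.0105,"rx":0,"ry":0,"rz":5.8},{"fingers":0.06,"x":-0.0227,"y":0.031,"z":0.0105,"rx":0,"ry":0,"rz":5.8},{"fingers":0.06,"x":-0.0195,"y":0.033,"z":0.0105,"rx":0,"ry":0,"rz":5.9}]'
python3 plan.py 0.637 0.208 0.005 -0.357 4
python3 - <<'E'
from h import *
for c in("scene","top"):
    p,d=r.grab_frame(c);cv2.imwrite(f"pics/{c}1.png",p[:,:,::-1])
a=cv2.imread("pics/scene1.png")[150:350,250:500];b=cv2.imread("pics/top1.png")[90:290,70:320]
cv2.imwrite("pics/m1.png",cv2.resize(np.hstack([a,b]),(800,320)))
E
```

```text
clock: 2.4
tcp_pos: [0.6381, 0.2093, 0.0988]
orientation: [2.58, 1.792, 0.0]
contact_force: [0.3, 0.5, 0.2]
grip_width: 0.0595
gripper_force: 0.0
turn deg [0.02 0.   0.02] clock 2.4
[-0.0004 -0.0002  0.0234] [0.   0.   0.01]
[-0.0004 -0.0002  0.0234] [0.   0.   0.01]
[-0.0004 -0.0002  0.0234] [0.   0.   0.01]
[-0.0004 -0.0002  0.0234] [0.   0.   0.01]
```

View pics/m1.png

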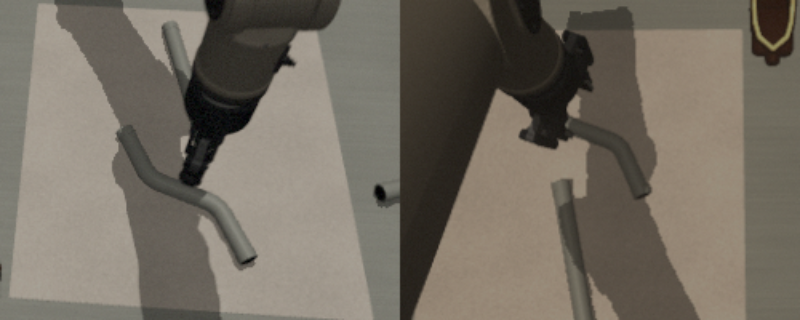

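The crops show the gripper over the mid piece: the finger tip is at (190,180) on the left crop, next to the middle of the Z, and the straight pipe's end is clear of the fingers. I lower now.

```bash
python3 -m jog '[{"fingers":0.06,"x":-0.001,"y":0,"z":0.025,"rx":0,"ry":0,"rz":0},{"fingers":0.06,"x":-0.0006,"y":-0.001,"z":0.025,"rx":0,"ry":0,"rz":0},{"fingers":0.06,"x":0,"y":0,"z":0.022,"rx":0,"ry":0,"rz":0},{"fingers":0.06,"x":0,"y":0,"z":0.016,"rx":0,"ry":0,"rz":0},{"fingers":0.06,"x":0,"y":0,"z":0.006,"rx":0,"ry":0,"rz":0},{"fingers":0.06,"x":0,"y":0,"z":0,"rx":0,"ry":0,"rz":0}]' 60
python3 plan.py 0.637 0.208 0.005 -0.357 1
```

```text
clock: 3.25
tcp_pos: [0.6355, 0.2102, 0.0052]
orientation: [2.575, 1.8, -0.0]
contact_force: [-0.2, -0.4, -0.5]
grip_width: 0.0601
gripper_force: 0.0
turn deg [0.   0.01 0.37] clock 3.25
[-0.0016  0.0022  0.0002] [0.   0.01 0.37]
```

```bash
python3 -m jog '[{"fingers":0.045,"x":-0.001,"y":0.001,"z":0,"rx":0,"ry":0,"rz":0},{"fingers":0.03,"x":0,"y":0,"z":0,"rx":0,"ry":0,"rz":0},{"fingers":0.01,"x":0,"y":0,"z":0,"rx":0,"ry":0,"rz":0},{"fingers":0.01,"x":0,"y":0,"z":0,"rx":0,"ry":0,"rz":0},{"fingers":0.01,"x":0,"y":0,"z":0,"rx":0,"ry":0,"rz":0},{"fingers":0.01,"x":0,"y":0,"z":0,"rx":0,"ry":0,"rz":0}]' 80
python3 plan.py 0.637 0.208 0.005 -0.357 1
```

```text
clock: 4.0
tcp_pos: [0.6364, 0.209, 0.0064]
orientation: [2.575, 1.8, 0.002]
contact_force: [-1.5, -0.3, 4.9]
grip_width: 0.0221
gripper_force: 78.3
turn deg [ 0.03 -0.05  0.36] clock 4.0
[-0.0008  0.0009  0.0014] [ 0.03 -0.05  0.36]
```

```bash
python3 -m jog '[{"fingers":0.01,"x":0,"y":0,"z":-0.01,"rx":0,"ry":0,"rz":0},{"fingers":0.01,"x":0,"y":0,"z":-0.02,"rx":0,"ry":0,"rz":0},{"fingers":0.01,"x":0,"y":0,"z":-0.03,"rx":0,"ry":0,"rz":0},{"fingers":0.01,"x":0,"y":0,"z":-0.04,"rx":0,"ry":0,"rz":0},{"fingers":0.01,"x":0,"y":0,"z":-0.04,"rx":0,"ry":0,"rz":0},{"fingers":0.01,"x":0,"y":0,"z":0,"rx":0,"ry":0,"rz":0},{"fingers":0.01,"x":0,"y":0,"z":0,"rx":0,"ry":0,"rz":0}]'
cat > look.py <<'E'
from h import *
import sys
from scipy.spatial.transform import Rotation as R
n=sys.argv[1]
o=r.get_obs();print(o["clock"],o["tcp_pos"],o["contact_force"],o["moment"],o["grip_width"])
for c in("scene","top"):
    p,d=r.grab_frame(c);cv2.imwrite(f"pics/{c}{n}.png",p[:,:,::-1]);np.savez(f"{c}{n}.npz",p=p,d=d)
    k=r.get_calibration(c);E=np.linalg.inv(k["extrinsics"]);q=E[:3,:3]@o["tcp_pos"]+E[:3,3];u,v=(k["mtx"]@(q/q[2]))[:2].astype(int)
    u=min(max(u,125),435);v=min(max(v,110),310);a=p[v-110:v+110,u-125:u+125,::-1];print(c,"crop origin",u-125,v-110)
    im=a if c=="scene" else np.hstack([im,a])
cv2.imwrite(f"pics/m{n}.png",cv2.resize(im,(800,352)))
E
python3 look.py 2
```

```text
clock: 4.88
tcp_pos: [0.6354, 0.209, 0.1452]
orientation: [-2.574, -1.8, 0.001]
contact_force: [0.2, -0.6, -3.4]
grip_width: 0.0222
gripper_force: 78.7
4.875 [0.63535561 0.20903358 0.14524758] [ 0.17827012 -0.61012835 -3.35111113] [ 0.01794897  0.02019689 -0.01147343] 0.02217370577897504
scene crop origin 250 128
top crop origin 46 46
```

View pics/m2.png

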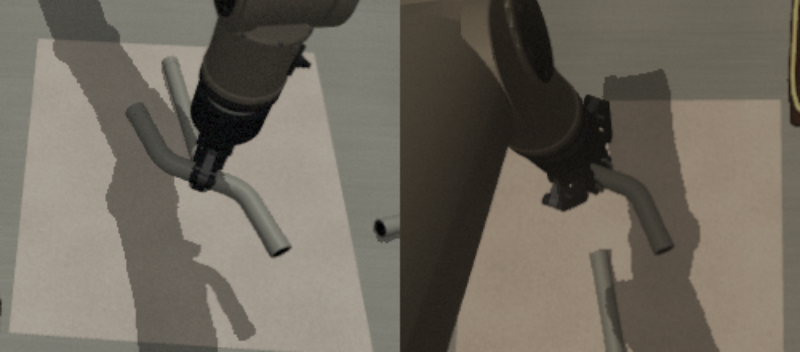

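The pipe is lifted and hangs level: in the left crop its tips are at (138,110) and (280,250), and the straight pipe is undisturbed. I carry it over to the rack.

```bash
python3 plan.py 0.496 -0.300 0.15 -0.407 14
python3 - <<'E'
from bench import r
print(r.get_obs()["joints"].round(2))
E
```

```text
turn deg [-0.11  0.1   3.25] clock 4.975
[-0.0375  0.0032 -0.0004] [-0.01  0.01  0.23]
[-0.0375  0.0033 -0.0004] [-0.01  0.01  0.23]
[-0.0375  0.0035 -0.0004] [-0.01  0.01  0.23]
[-0.0375  0.0036 -0.0004] [-0.01  0.01  0.23]
[-0.0375  0.0038 -0.0004] [-0.01  0.01  0.23]
[-0.0375  0.0039 -0.0004] [-0.01  0.01  0.23]
[-0.0375  0.0041 -0.0004] [-0.01  0.01  0.23]
[-0.0374  0.0042 -0.0004] [-0.01  0.01  0.23]
[-0.0374  0.0044 -0.0004] [-0.01  0.01  0.23]
[-0.0374  0.0045 -0.0004] [-0.01  0.01  0.23]
[-0.0374  0.0047 -0.0004] [-0.01  0.01  0.23]
[-0.0374  0.0048 -0.0004] [-0.01  0.01  0.23]
[-0.0373  0.005  -0.0004] [-0.01  0.01  0.23]
[-0.0373  0.0051 -0.0004] [-0.01  0.01  0.23]
[-0.74  0.59  0.48  1.67 -0.32  0.96 -0.5 ]
```

```bash
python3 -m jog '[{"fingers":0.01,"x":-0.02,"y":0.002,"z":0,"rx":0,"ry":0,"rz":0.2},{"fingers":0.01,"x":-0.0375,"y":0.0033,"z":0,"rx":0,"ry":0,"rz":0.2},{"fingers":0.01,"x":-0.0375,"y":0.0035,"z":0,"rx":0,"ry":0,"rz":0.2},{"fingers":0.01,"x":-0.0375,"y":0.0037,"z":0,"rx":0,"ry":0,"rz":0.2},{"fingers":0.01,"x":-0.0375,"y":0.0038,"z":0,"rx":0,"ry":0,"rz":0.2},{"fingers":0.01,"x":-0.0375,"y":0.004,"z":0,"rx":0,"ry":0,"rz":0.2},{"fingers":0.01,"x":-0.0375,"y":0.004,"z":0,"rx":0,"ry":0,"rz":0.2},{"fingers":0.01,"x":-0.0375,"y":0.0042,"z":0,"rx":0,"ry":0,"rz":0.2}]'
python3 plan.py 0.496 -0.300 0.15 -0.407 1
```

```text
clock: 5.98
tcp_pos: [0.5603, -0.0679, 0.1447]
orientation: [-2.601, -1.762, 0.002]
contact_force: [0.5, 0.1, -1.9]
grip_width: 0.0225
gripper_force: 78.7
turn deg [-0.07  0.06  1.54] clock 5.975
[-0.2394  0.0263 -0.005 ] [-0.07  0.06  1.54]
```

```bash
python3 -m jog '[{"fingers":0.01,"x":-0.037,"y":0.0038,"z":-0.001,"rx":0,"ry":0,"rz":0.22},{"fingers":0.01,"x":-0.037,"y":0.0038,"z":-0.001,"rx":0,"ry":0,"rz":0.22},{"fingers":0.01,"x":-0.037,"y":0.004,"z":-0.001,"rx":0,"ry":0,"rz":0.22},{"fingers":0.01,"x":-0.037,"y":0.004,"z":-0.001,"rx":0,"ry":0,"rz":0.22},{"fingers":0.01,"x":-0.037,"y":0.0042,"z":-0.001,"rx":0,"ry":0,"rz":0.22},{"fingers":0.01,"x":-0.033,"y":0.004,"z":0,"rx":0,"ry":0,"rz":0.22},{"fingers":0.01,"x":-0.021,"y":0.003,"z":0,"rx":0,"ry":0,"rz":0.22},{"fingers":0.01,"x":0,"y":0,"z":0,"rx":0,"ry":0,"rz":0}]'
python3 look.py 3; python3 plan.py 0.496 -0.300 0.15 -0.407 1
cat > held.py <<'E'
from h import *
import sys
n=sys.argv[1];p=r.get_obs()["tcp_pos"];lo,hi=float(sys.argv[2]),float(sys.argv[3])
x0=np.array([p[0],p[1],.379])
for c in("scene","top"):
    P=cloud(c,np.load(f"{c}{n}.npz")["d"]);d=np.linalg.norm(P[:,:2]-p[:2],axis=1)
    Q=P[(d<.16)&(P[:,2]>p[2]+lo)&(P[:,2]<p[2]+hi)];x=x0
    for _ in range(8):
        L=loc(x,Q[:,:2]);k=(segd(L,Z)<.02)&(abs(L[:,0])>.042)
        if k.sum()<50:break
        x=fit(lambda q:segd(q,Z),Q[k][:,:2],[(x[:2],x[2])]).x
    L=loc(x,Q[:,:2]);print(c,np.round(x,4),k.sum())
    for s in(1,-1):
        m=k&(L[:,0]*s>.05)
        if m.sum()<20: continue
        # crest height by fitting circle section: y offset and top
        e=least_squares(lambda a:np.hypot(L[m,1]-a[0],Q[m,2]-a[1]-a[2]*(s*L[m,0]-.08))-.0125,[s*.035,p[2]+.008,0],loss='soft_l1',f_scale=.002).x
        print(" end",s,m.sum(),"x range",L[m,0].min().round(4),L[m,0].max().round(4),"axis y,z,slope",e.round(4))
E
python3 held.py 3 -0.012 0.045
```

```text
clock: 6.98
tcp_pos: [0.4936, -0.2994, 0.1499]
orientation: [-2.627, -1.722, 0.003]
contact_force: [0.2, -0.2, -1.5]
grip_width: 0.0224
gripper_force: 78.7
6.975 [ 0.49362934 -0.29936497  0.14992548] [ 0.17142414 -0.18578118 -1.49050441] [ 0.0472391   0.00490995 -0.02223178] 0.02235244238792199
scene crop origin 9 57
top crop origin 309 115
turn deg [-0.08 -0.02  0.05] clock 7.075
[-0.0031  0.002  -0.0002] [-0.08 -0.02  0.05]
scene [ 0.4987 -0.2987  0.4234] 425
 end 1 371 x range 0.05 0.1188 axis y,z,slope [ 0.0343  0.1556 -0.0111]
top [ 0.4936 -0.2928  0.3684] 1158
 end 1 501 x range 0.0501 0.1201 axis y,z,slope [0.031  0.1563 0.0156]
 end -1 566 x range -0.1174 -0.05 axis y,z,slope [-0.0396  0.1566  0.0218]
```

View pics/m3.png

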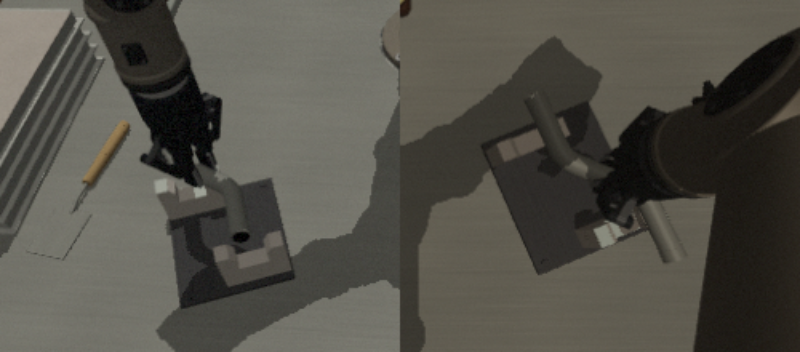

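In the right crop the pipe hangs over both notches, with ends at (540,105) and (665,245). The fit puts its axis at z ≈ 0.1565 for TCP 0.150, both ends equally high, angle ≈ 0.37, middle ≈ (0.495, -0.298). After a small correction I lower to just above the floors.

```bash
python3 -m jog '[{"fingers":0.01,"x":-0.0014,"y":0.0017,"z":0.01,"rx":0,"ry":0,"rz":-0.5},{"fingers":0.01,"x":0,"y":0,"z":0.02,"rx":0,"ry":0,"rz":0},{"fingers":0.01,"x":0,"y":0,"z":0.02,"rx":0,"ry":0,"rz":0},{"fingers":0.01,"x":0,"y":0,"z":0.015,"rx":0,"ry":0,"rz":0},{"fingers":0.01,"x":0,"y":0,"z":0,"rx":0,"ry":0,"rz":0}]'
python3 look.py 4; python3 held.py 4 -0.005 0.03
```

```text
clock: 7.7
tcp_pos: [0.4965, -0.2978, 0.0837]
orientation: [-2.613, -1.74, 0.003]
contact_force: [-0.8, 1.0, -2.1]
grip_width: 0.0225
gripper_force: 78.7
7.7 [ 0.49649542 -0.29781341  0.08374554] [-0.78938474  1.01657531 -2.05902047] [-0.02246275  0.00790611 -0.01680064] 0.022506158320924872
scene crop origin 18 76
top crop origin 295 117
scene [ 0.5036 -0.2949  0.4131] 368
 end 1 332 x range 0.05 0.1157 axis y,z,slope [0.0338 0.0896 0.0009]
top [ 0.4949 -0.2946  0.3793] 959
 end 1 426 x range 0.0502 0.1199 axis y,z,slope [0.0313 0.0913 0.0084]
 end -1 450 x range -0.1157 -0.0501 axis y,z,slope [-0.0397  0.0915  0.0076]
```

View pics/m4.png

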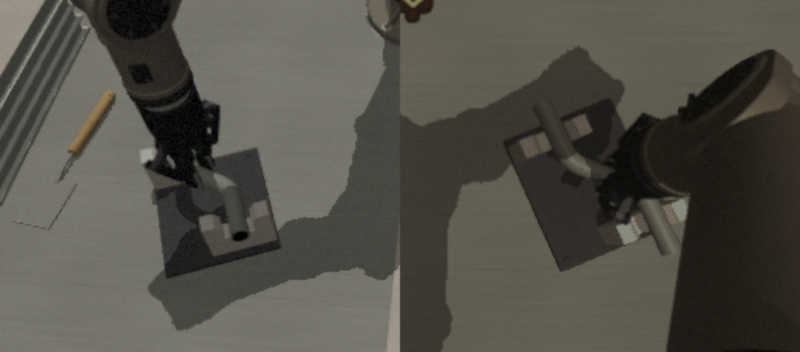

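The pipe is centred over both notches (right crop, ends at (550,110) and (662,245)). Its axis is at z ≈ 0.091 and it is level. I lower 28 mm with a 2 mm correction, then go on in small steps watching the force.

```bash
python3 -m jog '[{"fingers":0.01,"x":-0.0024,"y":-0.0006,"z":0.004,"rx":0,"ry":0,"rz":0},{"fingers":0.01,"x":0,"y":0,"z":0.008,"rx":0,"ry":0,"rz":0},{"fingers":0.01,"x":0,"y":0,"z":0.008,"rx":0,"ry":0,"rz":0},{"fingers":0.01,"x":0,"y":0,"z":0.006,"rx":0,"ry":0,"rz":0},{"fingers":0.01,"x":0,"y":0,"z":0.002,"rx":0,"ry":0,"rz":0},{"fingers":0.01,"x":0,"y":0,"z":0,"rx":0,"ry":0,"rz":0}]'
python3 -m jog '[{"fingers":0.01,"x":0,"y":0,"z":0.002,"rx":0,"ry":0,"rz":0},{"fingers":0.01,"x":0,"y":0,"z":0,"rx":0,"ry":0,"rz":0}]'
python3 -m jog '[{"fingers":0.01,"x":0,"y":0,"z":0.001,"rx":0,"ry":0,"rz":0},{"fingers":0.01,"x":0,"y":0,"z":0,"rx":0,"ry":0,"rz":0}]'
python3 look.py 5; python3 held.py 5 -0.005 0.03
```

```text
clock: 8.55
tcp_pos: [0.4958, -0.3005, 0.0571]
orientation: [-2.615, -1.74, 0.0]
contact_force: [0.2, -0.3, -2.6]
grip_width: 0.0221
gripper_force: 78.7
clock: 8.8
tcp_pos: [0.4959, -0.3004, 0.0553]
orientation: [2.615, 1.74, 0.0]
contact_force: [0.6, 0.1, -1.8]
grip_width: 0.022
gripper_force: 78.7
clock: 9.05
tcp_pos: [0.4959, -0.3004, 0.0543]
orientation: [-2.615, -1.74, -0.0]
contact_force: [0.2, -0.1, -1.7]
grip_width: 0.0221
gripper_force: 78.7
9.05 [ 0.49589453 -0.30042359  0.05426111] [ 0.19268174 -0.0904729  -1.7258329 ] [-0.01850278  0.00308804  0.04236344] 0.02211363495573163
scene crop origin 20 84
top crop origin 292 119
scene [ 0.5104 -0.3111  0.5868] 575
 end 1 356 x range 0.05 0.1209 axis y,z,slope [ 0.0348  0.0604 -0.0112]
 end -1 182 x range -0.1092 -0.0506 axis y,z,slope [-0.0376  0.0634  0.0098]
top [ 0.4941 -0.296   0.379 ] 909
 end 1 407 x range 0.05 0.1191 axis y,z,slope [0.0312 0.0609 0.0061]
 end -1 426 x range -0.1166 -0.05 axis y,z,slope [-0.0402  0.0609  0.0114]
```

About 3.5 mm to go. I continue at 1 mm per step until the force shows contact.

```bash
for i in 1; do :; done
python3 -m jog '[{"fingers":0.01,"x":0,"y":0,"z":0.001,"rx":0,"ry":0,"rz":0},{"fingers":0.01,"x":0,"y":0,"z":0.001,"rx":0,"ry":0,"rz":0},{"fingers":0.01,"x":0,"y":0,"z":0,"rx":0,"ry":0,"rz":0}]' | sed -n 2,4p
python3 -m jog '[{"fingers":0.01,"x":0,"y":0,"z":0.0007,"rx":0,"ry":0,"rz":0},{"fingers":0.01,"x":0,"y":0,"z":0,"rx":0,"ry":0,"rz":0}]' | sed -n 2,4p
python3 -m jog '[{"fingers":0.01,"x":0,"y":0,"z":0.0005,"rx":0,"ry":0,"rz":0},{"fingers":0.01,"x":0,"y":0,"z":0,"rx":0,"ry":0,"rz":0}]' | sed -n 2,4p
```

```text
tcp_pos: [0.4958, -0.3004, 0.0522]
orientation: [-2.615, -1.74, 0.0]
contact_force: [0.4, -0.2, -2.5]
tcp_pos: [0.4958, -0.3005, 0.0515]
orientation: [-2.615, -1.74, 0.0]
contact_force: [-0.6, -0.1, -2.0]
tcp_pos: [0.4959, -0.3005, 0.0513]
orientation: [-2.616, -1.74, -0.0]
contact_force: [-1.4, 0.8, 1.4]
```

```bash
python3 -m jog '[{"fingers":0.01,"x":0,"y":0,"z":0.0005,"rx":0,"ry":0,"rz":0},{"fingers":0.01,"x":0,"y":0,"z":0,"rx":0,"ry":0,"rz":0}]' | sed -n 2,4p
python3 look.py 6; python3 held.py 6 -0.005 0.03
```

```text
tcp_pos: [0.4959, -0.3005, 0.0513]
orientation: [-2.615, -1.74, -0.001]
contact_force: [-2.9, 1.1, 7.2]
10.275 [ 0.49593186 -0.30052699  0.05127971] [-2.92123394  1.14754053  7.18097919] [0.43245288 0.59225323 0.03225767] 0.0218635675771911
scene crop origin 20 84
top crop origin 291 119
scene [ 0.5109 -0.3108  0.5872] 587
 end 1 363 x range 0.0507 0.121 axis y,z,slope [ 0.0349  0.0573 -0.0217]
 end -1 191 x range -0.113 -0.0515 axis y,z,slope [-0.0376  0.0621  0.081 ]
top [ 0.494  -0.2958  0.3794] 925
 end 1 412 x range 0.0501 0.119 axis y,z,slope [0.0309 0.0581 0.0082]
 end -1 435 x range -0.1162 -0.0501 axis y,z,slope [-0.0402  0.058   0.0083]
```

View pics/m6.png

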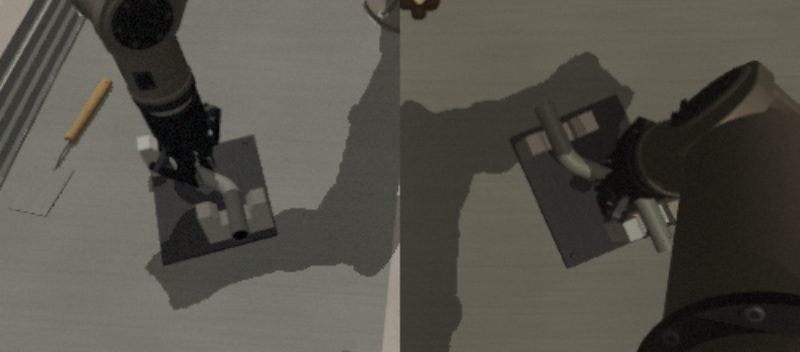

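Both ends' axes are now at z = 0.058 (seat 0.0575) with light contact of about 10 N. In the right crop the pipe lies in both notches, at (545,125) and (650,225). I release gently and retreat straight up.

```bash
python3 -m jog '[{"fingers":0.024,"x":0,"y":0,"z":-0.0003,"rx":0,"ry":0,"rz":0},{"fingers":0.028,"x":0,"y":0,"z":0,"rx":0,"ry":0,"rz":0},{"fingers":0.034,"x":0,"y":0,"z":0,"rx":0,"ry":0,"rz":0},{"fingers":0.045,"x":0,"y":0,"z":0,"rx":0,"ry":0,"rz":0},{"fingers":0.05,"x":0,"y":0,"z":0,"rx":0,"ry":0,"rz":0},{"fingers":0.05,"x":0,"y":0,"z":0,"rx":0,"ry":0,"rz":0}]' 20
python3 -m jog '[{"fingers":0.05,"x":0,"y":0,"z":-0.01,"rx":0,"ry":0,"rz":0},{"fingers":0.05,"x":0,"y":0,"z":-0.02,"rx":0,"ry":0,"rz":0},{"fingers":0.05,"x":0,"y":0,"z":-0.03,"rx":0,"ry":0,"rz":0},{"fingers":0.05,"x":0,"y":0,"z":-0.04,"rx":0,"ry":0,"rz":0},{"fingers":0.05,"x":0.03,"y":0,"z":-0.03,"rx":0,"ry":0,"rz":0},{"fingers":0.05,"x":0.05,"y":0,"z":0,"rx":0,"ry":0,"rz":0},{"fingers":0.05,"x":0.05,"y":0,"z":0,"rx":0,"ry":0,"rz":0},{"fingers":0.05,"x":0.05,"y":0,"z":0,"rx":0,"ry":0,"rz":0}]'
python3 -m jog '[{"fingers":0.05,"x":0.05,"y":0,"z":0,"rx":0,"ry":0,"rz":0},{"fingers":0.05,"x":0.05,"y":0,"z":0,"rx":0,"ry":0,"rz":0},{"fingers":0.05,"x":0,"y":0,"z":0,"rx":0,"ry":0,"rz":0}]'
sed -i 's/p=r.get_obs()\["tcp_pos"\]/p=np.array([.496,-.3005,.051])/' held.py; sed -i 's/q=E\[:3,:3\]@o\["tcp_pos"\]/q=E[:3,:3]@np.array([.496,-.3,.05])/' look.py
python3 look.py 7; python3 held.py 7 -0.005 0.03
python3 - <<'E'
from bench import r
for t in("zpipe_mid","rack_seat","spipe_mid"):
    for c in("scene","top"):print(t,[(round(q["score"],2),q["xyz"]) for q in r.landmark_of(t,c)][:1])
E
```

```text
clock: 11.12
tcp_pos: [0.4959, -0.3005, 0.0509]
orientation: [2.615, 1.74, 0.0]
contact_force: [-0.3, -0.7, -0.8]
grip_width: 0.05
gripper_force: 0.0
clock: 12.12
tcp_pos: [0.5662, -0.1332, 0.1828]
orientation: [2.615, 1.739, 0.003]
contact_force: [0.2, -1.1, -0.7]
grip_width: 0.0497
gripper_force: 0.0
clock: 12.5
tcp_pos: [0.6058, -0.0366, 0.182]
orientation: [-2.608, -1.75, -0.004]
contact_force: [-0.1, -0.2, -0.9]
grip_width: 0.0503
gripper_force: 0.0
12.5 [ 0.60581798 -0.0365525   0.18204196] [-0.06384908 -0.21603744 -0.93061818] [-0.0181259   0.02306198  0.02045816] 0.05026258263314596
scene crop origin 21 85
top crop origin 291 119
scene [ 0.498  -0.2955  0.372 ] 660
 end 1 349 x range 0.0503 0.1177 axis y,z,slope [0.034  0.0573 0.0162]
 end -1 250 x range -0.1218 -0.0503 axis y,z,slope [-0.0373  0.0575  0.0046]
top [ 0.4969 -0.2952  0.3833] 949
 end 1 396 x range 0.05 0.1164 axis y,z,slope [0.031  0.0582 0.0124]
 end -1 454 x range -0.1196 -0.0502 axis y,z,slope [-0.0397  0.0581  0.0101]
zpipe_mid [(0.57, [0.4938, -0.3008, 0.0577])]
zpipe_mid [(0.64, [0.5009, -0.2996, 0.0595])]
rack_seat [(0.88, [0.4931, -0.3036, 0.0577])]
rack_seat [(0.7, [0.4909, -0.3012, 0.0572])]
spipe_mid []
spipe_mid [(0.89, [0.4513, 0.2213, 0.0093])]
```

View pics/m7.png

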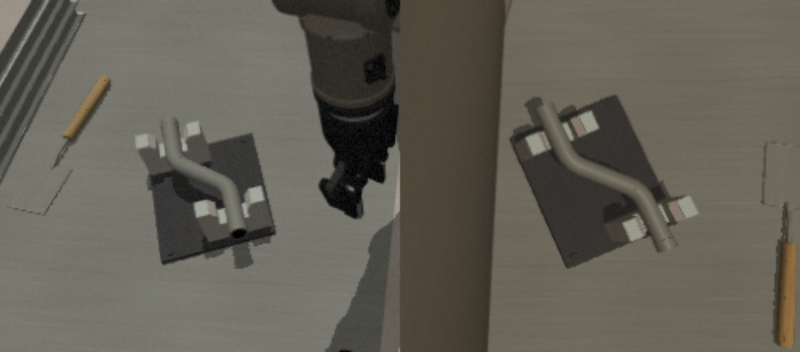

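The pipe lies level in both notches and reaches through each (left crop (170,130) and (235,215), right crop (548,125) and (650,220)). The arm is clear, so I hand in.

```bash
python3 -c "from bench import r; print(r.hand_in())"
```

```text
the job is handed in; nothing more can be done
None
```

The Z-pipe lies level in the rack, one end on the floor of each notch and reaching through both; I released it with the arm clear, left the straight pipe untouched, and handed in at about 13 s.

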